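Lock the flange valve in its repair fork with the ball-lock pin

TASK

The cast iron valve's lug sits in the repair fixture's fork with its hole lined up with the fork's holes. Take the ball-lock pin, the one with the sprung thumb button on the side of its square grip, out of the rubber block, and with the button squeezed in put it down through the fork and lug until its collar sits on the fork; keep the button in until the pin is fully home, then let go so that the button springs out and the pin locks. Leave the plain round-headed pin standing in its socket.

Things in the scene. Friction and masses are not known exactly. Their poses are not given: they have to be found in the camera images.
- pin: Ball-lock pin, 0.27 kg, upright in a 34 mm wide socket of the black rubber block (85x175x75 mm high). Origin on its axis, under the collar, 75 mm up; z up, x to the button. Collar 48 mm wide, 6 thick; square light-metal grip 6-48 mm above origin, faces at x=+-15, 34 wide in y; shank 16 mm dia, tapers from 53 to its tip 66 below. Two balls 46 below, 30 mm across along y with button out, flush when in.
- pin_button (a joint): Press of the pin's thumb button, m: 0 out, 0.007 fully in; springs back, 1.5 N to start, 5 N fully in. Dark, 20 mm wide, 24 high, centred 30 mm above the pin's origin, standing out to x=+23 mm (+16 when in). Pinching the grip along x, button to opposite face, holds it in. With it out the balls do not pass the fork's holes.
- fork_hole (a point): Hole centre on the fork's top face, 110 mm above the counter, z up. Grey fork 80x100 mm from above, fixed; valve stands beyond it, no higher than 130 mm. Three aligned vertical 26 mm round holes (tine, valve lug, tine) run 36 mm down from here, then free to 14 mm above the counter. Home: collar on the fork, pin origin at this point, balls just below the lower tine. Any pin yaw will do.
- plain_pin: The other pin, to be left alone: same collar and shank, but a plain round light-metal head 34 mm across, 42 mm high, no button, no balls. Upright in the block's other socket, 90 mm from the ball-lock pin. Origin on its axis at the underside of its collar, 75 mm above the counter; z up.
Not all that is in view belongs to the job. What is shaped like the pin but orange, pink or yellow is not meant.

How it is judged:
By the outcome, as a careful person would: the job done as asked, in the order asked, and still so for the second after the job is handed in, with the robot touching nothing.
It also fails if it takes over 45 s, if anything falls off the work surface, if the arm or the gripper's body presses on something with over 40 N, if the wrist force passes 120 N, or if a joint passes its speed limit or range.

ROBOT

A 7-joint arm with a two-finger parallel gripper is mounted at the origin on the work surface. World frame = base frame: x ahead of the robot, y to its left, z up, the work surface at z = 0. Lengths are in mm, angles in rad, forces in N, time in s.
With the tool pointing down it reaches from about 400 to 875 mm from the base axis. Payload 4.4 kg.
Tool frame: the origin (TCP) lies at the very end of the fingers, on their centre line; the grasp point (between the pads) lies 19 mm behind it; y points along the fingers, z is the direction in which the jaws open and shut, and the axes are right-handed (so a half turn about y gives the same grasp; the last joint's range is limited). The gripper opens to 85 mm and grips with 20 to 120 N. Pads are 22 mm wide; open, the fingers measure 114 mm over their backs; the gripper's body (76 mm by 85 mm) begins 54 mm behind the grasp point. The pads swing forward as they close: fully open they stand 13 mm farther back than shut.
Start: joints at [-1.292, 0.628, 0.038, 1.517, -0.027, 0.996, -0.02], TCP at [219.682, 611.766, 231.313] pointing down, gripper open.
Joint ranges: [-3.06, 3.06], [-0.37, 2.12], [-1.25, 1.32], [0.18, 2.47], [-1.1, 4.24], [0.23, 1.98], [-2.94, 2.94]. Speed limits (rad/s): [2.57, 2.57, 3.14, 3.14, 3.14, 3.14, 3.14].

INTERFACE

Orientations are given as [roll, pitch, yaw] about the fixed x, y, z axes, in that order (R = Rz(yaw) Ry(pitch) Rx(roll)).
In Python, from cell import ctrl, imaging, finish_job gives the robot as it stands.
- The arm moves only by the shell command python3 -m inch 'ROWS'. ROWS is JSON, one flat list of numbers, 7 for each row, row after row: the opening, from 0 (shut) to 1 (fully open), then the shift along the tool's x, y, z in cm, then the turn, a rotation vector about the tool's x, y, z in degrees. A call has 1 to 12 rows; each row is the pose to reach, as a shift and turn from the pose commanded when the call began, along the tool's axes at that moment; what a row does not reach only later rows make up. A row lasts 1/10 s, in which the tool goes at most 50 mm and 8.59 degrees, less where a joint would pass 70% of its speed; a pose out of reach is approached as far as the arm can. A call with a gripper value outside its range is refused whole. The fingers move at their own pace and stop on an object; the grip force is fixed at half the most. Time passes only in rows, so rows that repeat a pose let the fingers close. It gives the time, the measured TCP pose, the force and the opening at its end, in the units of the state.
- ctrl.read_state(): the state, without advancing time (a new reading comes with each control period).
- imaging.get_image(name): name is "scene" or "side" or "wrist"; returns a dict with "img" (384x512x3 uint8, red, green, blue), "fx", "fy", "cx", "cy" (pixels), "R" (3x3) and "t" (3): a world point X has camera coordinates R X + t. Camera axes: x right, y down, z forward; pixel columns grow to the right and rows downward; lengths in mm; the calibration is good to about 2 mm. A picture is of the moment at which its call begins. There is no depth.
- finish_job(): hands the job in, once; it reports no verdict.
The state is a dict: "clock": time; "qpos": joint angles; "qd": joint speeds; "tau": joint torques, N m; "eef_pos": TCP position; "tool_rot": TCP orientation; "force": force on the tool from outside, world axes, zero at the start; "torque": the same for the moment, N m; "width": finger opening in mm.
Only numpy, scipy, OpenCV 4.12 (cv2) and the standard library are available. Lean on these libraries where they do the work, as an engineer would, in place of code of your own. Each camera call takes 0.05 s, during which the arm holds its last target.

## Working session

There is one attempt and no reset: what is moved stays moved. The work goes in short steps, Python scripts to look and compute and a shell command to move; the robot and the scene stay as the last step left them, time stands still between calls to the robot, and variables do not carry over. Pictures are saved under pics/ and viewed, and the job is handed in when it is done.

```bash
ls; mkdir -p pics; python3 - <<'E'
from cell import ctrl, imaging
import cv2,json
print(ctrl.read_state())
for n in ["scene","side","wrist"]:
    d=imaging.get_image(n); cv2.imwrite(f"pics/{n}0.png",d["img"][:,:,::-1])
    print(n,d["fx"],d["fy"],d["cx"],d["cy"],d["R"],d["t"])
E
```

```text
pics
{'clock': 0.0, 'qpos': array([-1.29180179,  0.62932792,  0.03840644,  1.51838945, -0.0270174 ,
        0.99631074, -0.01998908]), 'qd': array([-0.00045061, -0.00057376,  0.00096813,  0.00068611, -0.00053498,
        0.00088914, -0.00077153]), 'tau': array([ 6.57915116e-04, -5.63394964e+01,  1.22610200e+00, -1.93451571e+01,
        1.08456973e-02,  1.00756178e-02, -1.11275989e-05]), 'eef_pos': array([219.43459539, 611.15990754, 230.3933839 ]), 'tool_rot': array([-1.57271530e+00,  1.05198494e-05, -3.44764857e-01]), 'force': array([-0.2548858 ,  0.00795558, -0.54407406]), 'torque': array([0.00884489, 0.02354254, 0.02472652]), 'width': 85.1557814789394}
scene 488.2225221244621 488.2225221244621 254.62348267674938 191.3020425192453 [[-0.86042899  0.50955901  0.00340093]
 [ 0.30435878  0.5192628  -0.79858117]
 [-0.4086902  -0.68608729 -0.60187752]] [ 470.33535538  -89.30163571 1369.10529058]
side 360.9149578793316 360.9149578793316 259.0712431755454 194.30455625048066 [[ 0.88700772 -0.46174517 -0.00295039]
 [-0.35212272 -0.67226314 -0.651208  ]
 [ 0.29870872  0.57866542 -0.75889356]] [-457.348128    276.11407819  881.04906275]
wrist 296.30183163309135 296.30183163309135 250.56041480803276 194.57479190578877 [[ 0.33758215  0.94129341 -0.00223789]
 [ 0.89257342 -0.3193526   0.31831841]
 [ 0.29891635 -0.1094561  -0.94798121]] [-648.81642733  -40.81108264  382.31737471]
```

View pics/scene0.png

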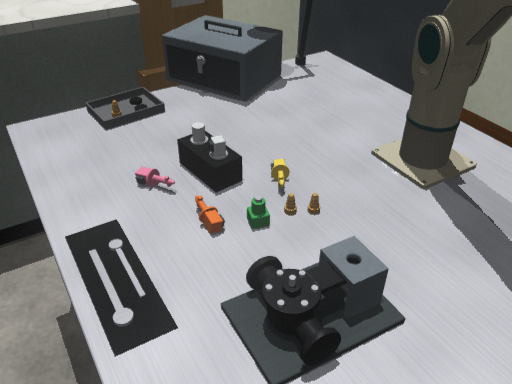

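View pics/side0.png

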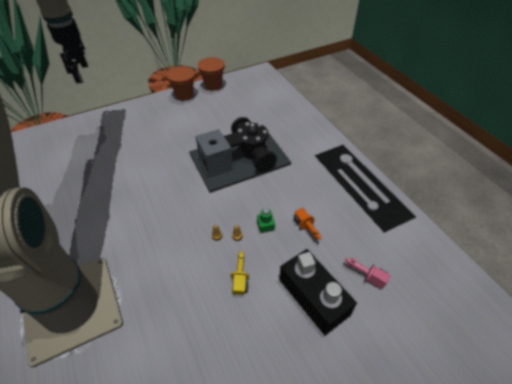

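View pics/wrist0.png

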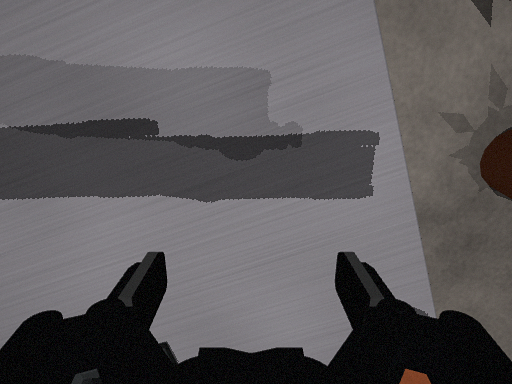

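Candidates: the light head at scene (218,148) / side (306,264), the light head at scene (199,132) / side (333,293), and the orange (210,214), pink (152,178) and yellow (281,172) pin shapes, which are excluded. The first looks square. I'll check it in close crops.

```bash
python3 - <<'E'
import cv2,numpy as np
a=cv2.imread('pics/scene0.png');b=cv2.imread('pics/side0.png')
def crop(im,x,y,w,h,s): return cv2.resize(im[y:y+h,x:x+w],None,fx=s,fy=s,interpolation=cv2.INTER_CUBIC)
cv2.imwrite('pics/c1.png',np.hstack([crop(a,170,110,80,80,5),crop(b,270,240,80,80,5)*1]))
cv2.imwrite('pics/c2.png',np.hstack([crop(a,310,230,80,80,5),crop(b,180,110,80,80,5)]))
E
```

```text
(no output)
```

View pics/c1.png

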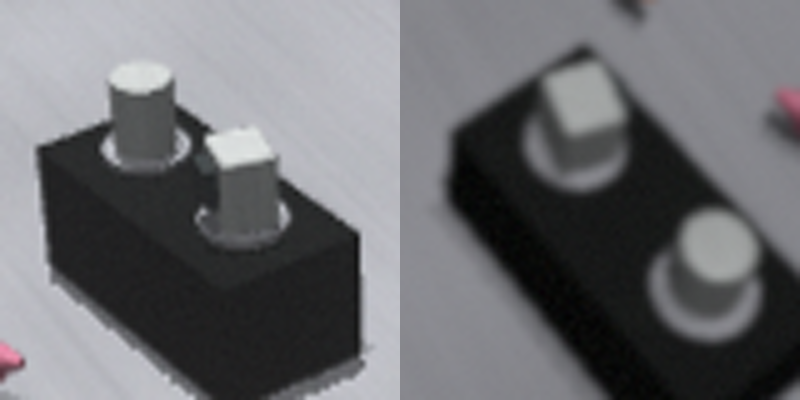

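View pics/c2.png

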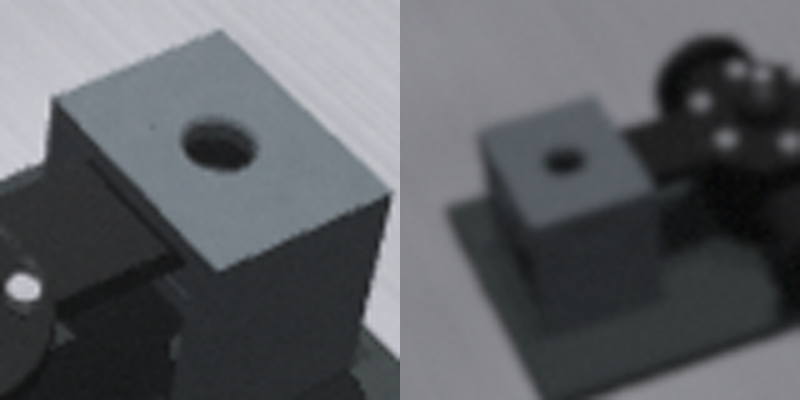

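```bash
cat > h.py <<'E'
import numpy as np
C={'scene':(488.2225,254.6235,191.302,np.array([[-0.86042899,0.50955901,0.00340093],[0.30435878,0.5192628,-0.79858117],[-0.4086902,-0.68608729,-0.60187752]]),np.array([470.33535538,-89.30163571,1369.10529058])),
'side':(360.915,259.0712,194.30455,np.array([[0.88700772,-0.46174517,-0.00295039],[-0.35212272,-0.67226314,-0.651208],[0.29870872,0.57866542,-0.75889356]]),np.array([-457.348128,276.11407819,881.04906275]))}
def bp(cam,u,v,z):
    f,cx,cy,R,t=C[cam]; o=-R.T@t; d=R.T@np.array([(u-cx)/f,(v-cy)/f,1]); return o+d*(z-o[2])/d[2]
def pr(cam,X):
    f,cx,cy,R,t=C[cam]; c=R@np.asarray(X,float)+t; return c[:2]/c[2]*f+[cx,cy]
E
python3 - <<'E'
from h import *
import cv2
print('hole',bp('scene',353.4,258.4,110),bp('side',212.4,141.6,110))
print('plain top',bp('scene',170+141/5-.4,110+78/5-.4,117+0),bp('side',270+318/5-.4,240+243/5-.4,117))
a=cv2.imread('pics/scene0.png');b=cv2.imread('pics/side0.png')
def crop(im,x,y,w,h,s): return cv2.resize(im[y:y+h,x:x+w],None,fx=s,fy=s,interpolation=cv2.INTER_CUBIC)
cv2.imwrite('pics/c3.png',np.hstack([crop(a,200,128,36,36,11),crop(b,290,245,36,36,11)]))
E
```

```text
hole [503.59375978 284.65028525 110.        ] [501.28909254 282.94177044 110.        ]
plain top [ 542.58743718 -300.71291052  117.        ] [ 545.67755507 -292.58561422  117.        ]
```

View pics/c3.png

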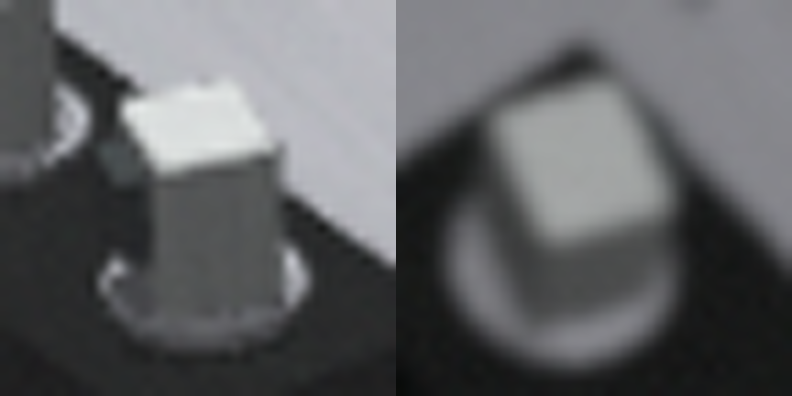

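```bash
python3 - <<'E'
from h import *
S=[(120,100),(233,80),(278,152),(160,170)]; T=[(492,118),(607,75),(677,207),(548,248)]
for cam,P,x0,y0,ox in(('scene',S,200,128,0),('side',T,290,245,396)):
    Q=np.array([bp(cam,x0+(u-ox)/11-.45,y0+v/11-.45,123)[:2] for u,v in P])
    e=np.roll(Q,-1,0)-Q
    print(cam,Q.round(1).tolist(),Q.mean(0),np.linalg.norm(e,axis=1).round(1),np.degrees(np.arctan2(e[:,1],e[:,0])).round(1))
print('plain',bp('scene',170+141/5-.4,110+78/5-.4,123),bp('side',270+318/5-.4,240+243/5-.4,123))
print('btn px',bp('scene',200+118/11,128+160/11,105))
# block top corners z=75
for u,v in((38,148),(222,288),(358,233)): print('blk',bp('scene',170+u/5-.4,110+v/5-.4,75).round(1))
E
```

```text
scene [[544.4, -222.1], [518.0, -217.0], [524.0, -183.7], [550.3, -190.2]] [ 534.17168091 -203.23201434] [26.9 33.8 27.2 32.4] [ 169.2   79.9  -13.8 -100.6]
side [[519.3, -189.7], [546.3, -192.1], [542.0, -225.5], [513.4, -221.2]] [ 530.22607906 -207.12804976] [27.1 33.7 29.  32. ] [ -4.9 -97.3 171.6  79.4]
plain [ 546.83416714 -290.80866354  123.        ] [ 543.16311641 -294.58104253  123.        ]
btn px [ 544.04740142 -223.28131868  105.        ]
blk [ 593.1 -329.    75. ]
blk [ 568.3 -160.    75. ]
blk [ 486.2 -169.6   75. ]
```

```bash
cat >> h.py <<'E'
from scipy.spatial.transform import Rotation as Ro
def go(X,yawdeg):
    from cell import ctrl
    s=ctrl.read_state(); R=Ro.from_euler('xyz',s['tool_rot']); T=Ro.from_euler('xyz',[-90,0,yawdeg],degrees=True)
    print('clk',round(s['clock'],2),'pos',s['eef_pos'].round(1),'rot',np.degrees(s['tool_rot']).round(2),'F',s['force'].round(1),'w',round(s['width'],1),'q',s['qpos'].round(2))
    print('shift cm',(R.inv().apply(np.array(X)-s['eef_pos'])/10).round(2),'turn',np.degrees((R.inv()*T).as_rotvec()).round(2))
E
python3 - <<'E'
from h import *
for cam,P,ox,x0,y0 in(('scene',[(220,30),(392,190),(218,270),(52,98)],0,310,230),('side',[(482,132),(590,98),(657,188),(535,228)],400,180,110)):
    Q=np.array([bp(cam,x0+(u-ox)/5-.4,y0+v/5-.4,110)[:2] for u,v in P]); e=np.roll(Q,-1,0)-Q
    print(cam,Q.round(1).tolist(),Q.mean(0),np.linalg.norm(e,axis=1).round(1),np.degrees(np.arctan2(e[:,1],e[:,0])).round(1))
print(bp('scene',290,285,120))
go([500,200,300],-60)
E
```

```text
scene [[462.7, 236.2], [464.7, 334.6], [544.0, 332.6], [542.1, 233.7]] [503.40739952 284.28802856] [98.4 79.3 98.9 79.5] [ 88.8  -1.4 -91.1 178.2]
side [[466.1, 331.2], [539.0, 330.4], [541.3, 233.0], [462.5, 234.6]] [502.22622655 282.30476613] [72.9 97.3 78.9 96.7] [ -0.7 -88.6 178.9  87.9]
[646.43889791 286.62145794 120.        ]
clk 0.15 pos [219.5 611.3 230.6] rot [-90.08  -0.   -19.76] F [-0.1  0.1 -0.2] w 85.9 q [-1.29  0.63  0.04  1.52 -0.03  1.   -0.02]
shift cm [ 40.3   -6.9  -29.24] turn [8.000e-02 4.024e+01 3.000e-02]
```

The fork top measures 98x79 mm, which agrees with the given size. The hole is at about (503,284) and the valve is on the +x side. The ball-lock pin is at about (532,-205) with its button along about -9°.

```bash
python3 -m inch '[1,40.3,-6.9,-29.2,0,40.2,0, 1,40.3,-6.9,-29.2,0,40.2,0, 1,40.3,-6.9,-29.2,0,40.2,0, 1,40.3,-6.9,-29.2,0,40.2,0, 1,40.3,-6.9,-29.2,0,40.2,0, 1,40.3,-6.9,-29.2,0,40.2,0, 1,40.3,-6.9,-29.2,0,40.2,0, 1,40.3,-6.9,-29.2,0,40.2,0, 1,40.3,-6.9,-29.2,0,40.2,0, 1,40.3,-6.9,-29.2,0,40.2,0, 1,40.3,-6.9,-29.2,0,40.2,0, 1,40.3,-6.9,-29.2,0,40.2,0]'; python3 -c "
from h import *
go([480,-180,260],-99)"
```

```text
clock: 1.35
eef_pos: [500.9, 199.2, 300.3]
tool_rot: [-1.571, -0.0, -1.05]
force: [-1.0, 0.9, -0.3]
width: 85.4
clk 1.35 pos [500.9 199.2 300.3] rot [-90.    -0.   -60.18] F [-1.   0.9 -0.3] w 85.4 q [-0.64  0.41  0.3   1.74 -0.14  1.01  0.23]
shift cm [ 31.86   4.03 -20.67] turn [ 0.   38.82  0.  ]
```

```bash
python3 -m inch '[1,31.9,4,-20.7,0,38.8,0, 1,31.9,4,-20.7,0,38.8,0, 1,31.9,4,-20.7,0,38.8,0, 1,31.9,4,-20.7,0,38.8,0, 1,31.9,4,-20.7,0,38.8,0, 1,31.9,4,-20.7,0,38.8,0, 1,31.9,4,-20.7,0,38.8,0, 1,31.9,4,-20.7,0,38.8,0, 1,31.9,4,-20.7,0,38.8,0, 1,31.9,4,-20.7,0,38.8,0, 1,31.9,4,-20.7,0,38.8,0, 1,31.9,4,-20.7,0,38.8,0]'; python3 -c "
from h import *
go([534,-205,230],-98.5)"
```

```text
clock: 2.55
eef_pos: [481.3, -176.7, 260.2]
tool_rot: [-1.571, 0.001, -1.72]
force: [-0.0, 1.0, 0.0]
width: 85.4
clk 2.55 pos [ 481.3 -176.7  260.2] rot [-9.002e+01  6.000e-02 -9.854e+01] F [-0.  1.  0.] w 85.4 q [-0.06  0.44  0.51  1.87 -0.27  0.9   0.43]
shift cm [2.02 3.01 5.63] turn [ 0.02 -0.04 -0.06]
```

```bash
python3 -m inch '[1,2,3,5.6,0,0,0, 1,2,3,5.6,0,0,0, 1,2,3,5.6,0,0,0]'; python3 - <<'E'
from h import *
from cell import imaging
import cv2,json
d=imaging.get_image('wrist'); cv2.imwrite('pics/w1.png',d['img'][:,:,::-1])
json.dump([d['fx'],d['cx'],d['cy'],d['R'].tolist(),d['t'].tolist()],open('w1.json','w'))
go([534,-205,230],-98.5)
E
```

```text
clock: 2.85
eef_pos: [534.5, -206.4, 228.8]
tool_rot: [-1.572, -0.0, -1.721]
force: [-0.6, -0.7, 0.1]
width: 85.2
clk 2.9 pos [ 533.3 -206.1  229.5] rot [-9.010e+01  2.000e-02 -9.865e+01] F [ 0.2 -0.2 -0.7] w 85.6 q [ 0.01  0.56  0.48  1.75 -0.32  0.91  0.47]
shift cm [-0.12 -0.05  0.06] turn [ 0.1  -0.15 -0.02]
```

View pics/w1.png

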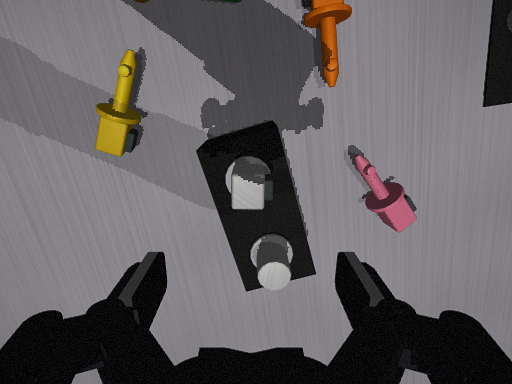

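```bash
python3 - <<'E'
import cv2
a=cv2.imread('pics/w1.png')
cv2.imwrite('pics/w1c.png',cv2.resize(a[140:300,190:330],None,fx=5,fy=5,interpolation=cv2.INTER_CUBIC)[:600])
E
```

```text
(no output)
```

View pics/w1c.png

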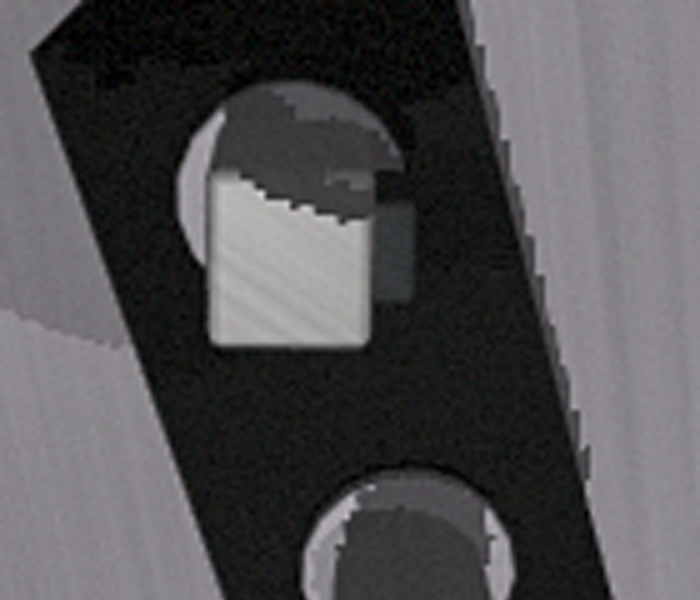

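```bash
cat >> h.py <<'E'
import json,os
def ldw(f):
    a=json.load(open(f)); C['wrist']=(a[0],a[1],a[2],np.array(a[3]),np.array(a[4]))
E
python3 - <<'E'
from h import *
ldw('w1.json')
Q=np.array([bp('wrist',190+u/5-.4,140+v/5-.4,123)[:2] for u,v in [(210,175),(372,172),(371,345),(210,347)]]); e=np.roll(Q,-1,0)-Q
print(Q.round(1).tolist(),Q.mean(0),np.linalg.norm(e,axis=1).round(1),np.degrees(np.arctan2(e[:,1],e[:,0])).round(1))
print('tcp px',pr('wrist',[533.3,-206.1,229.5]))
E
```

```text
[[519.2, -187.4], [547.1, -191.0], [542.5, -222.9], [513.8, -218.9]] [ 530.64398173 -205.05758813] [28.1 32.2 29.1 32. ] [ -7.5 -98.1 172.2  80.2]
tcp px [250.76794797 253.66891461]
```

Wrist view: the grip top is at about (248,192), with the dark button on its right at (269,190), which is world +x. All three cameras agree within 2–3 mm. Next I descend over it.

```bash
python3 -c "
from h import *
go([533,-205.3,85],-98.2)"; python3 -m inch '[1,-0.1,8,0,0,0,0, 1,-0.1,8,0,0,0,0, 1,-0.1,12,0,0,0,0, 1,-0.1,14.4,0,0,0,0, 1,-0.1,14.4,0,0,0,0, 1,-0.1,14.4,0,0,0,0]'; python3 - <<'E'
from h import *
from cell import imaging
import cv2
for n in('scene','side'):
    d=imaging.get_image(n); cv2.imwrite(f'pics/{n}2.png',d['img'][:,:,::-1])
a=cv2.imread('pics/scene2.png')[90:190,150:270];b=cv2.imread('pics/side2.png')[220:320,250:370]
cv2.imwrite('pics/c5.png',cv2.resize(np.hstack([a,b]),None,fx=3.3,fy=3.3,interpolation=cv2.INTER_CUBIC))
go([533,-205.3,85],-98.2)
E
```

```text
clk 2.9 pos [ 533.3 -206.1  229.5] rot [-9.010e+01  2.000e-02 -9.865e+01] F [ 0.2 -0.2 -0.7] w 85.6 q [ 0.01  0.56  0.48  1.75 -0.32  0.91  0.47]
shift cm [-7.000e-02  1.445e+01 -1.000e-02] turn [ 0.1  -0.45 -0.02]
clock: 3.5
eef_pos: [533.3, -205.9, 87.4]
tool_rot: [-1.57, 0.0, -1.723]
force: [1.0, 0.5, 0.5]
width: 85.7
clk 3.6 pos [ 534.3 -206.5   88.3] rot [-8.982e+01 -3.000e-02 -9.873e+01] F [ 0.1 -0.8  0.2] w 85.3 q [ 0.09  0.74  0.36  1.87 -0.44  0.61  0.58]
shift cm [-0.1   0.33 -0.15] turn [-0.18 -0.53  0.03]
```

View pics/c5.png

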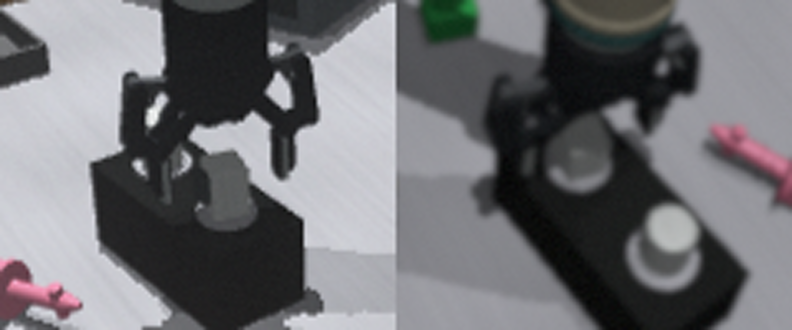

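The fingers straddle the grip and clear the plain pin, so I close here, 2 mm lower.

```bash
python3 -m inch '[0.6,0,0.2,-0.1,0,0,0, 0.4,0,0.2,-0.1,0,0,0, 0,0,0.2,-0.1,0,0,0, 0,0,0.2,-0.1,0,0,0, 0,0,0.2,-0.1,0,0,0, 0,0,0.2,-0.1,0,0,0, 0,0,0.2,-0.1,0,0,0, 0,0,0.2,-0.1,0,0,0, 0,0,0.2,-0.1,0,0,0, 0,0,0.2,-0.1,0,0,0]'; python3 - <<'E'
from h import *
from cell import imaging
import cv2
for n in('scene','wrist'):
    d=imaging.get_image(n); cv2.imwrite(f'pics/{n}3.png',d['img'][:,:,::-1])
a=cv2.imread('pics/scene3.png')[90:190,150:270];b=cv2.imread('pics/wrist3.png')[160:320,160:352]
cv2.imwrite('pics/c6.png',np.hstack([cv2.resize(a,(396,330)),cv2.resize(b,(396,330))]))
go([533,-205.3,210],-98.2)
E
```

```text
clock: 4.6
eef_pos: [532.1, -206.3, 85.4]
tool_rot: [-1.571, 0.0, -1.724]
force: [-3.1, 1.1, 9.5]
width: 29.2
clk 4.7 pos [ 532.  -206.3   85.4] rot [-8.999e+01  3.000e-02 -9.877e+01] F [-2.4  1.6  8.3] w 29.3 q [ 0.09  0.75  0.36  1.87 -0.44  0.6   0.58]
shift cm [ -0.12 -12.46   0.08] turn [-0.01 -0.57 -0.03]
```

View pics/c6.png

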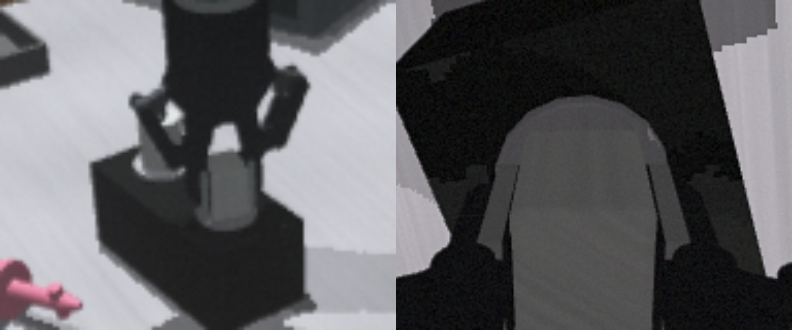

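Width is 29 mm, so the button should be in (31 mm nominal with soft pads). Now I lift.

```bash
python3 -m inch '[0,0,-1,0,0,0,0, 0,0,-3,0,0,0,0, 0,0,-5,0,0,0,0, 0,0,-8,0,0,0,0, 0,0,-11,0,0,0,0, 0,0,-14,0,0,0,0, 0,0,-14,0,0,0,0, 0,0,-14,0,0,0,0]'; python3 - <<'E'
from h import *
from cell import imaging
import cv2
for n in('scene','side'):
    d=imaging.get_image(n); cv2.imwrite(f'pics/{n}4.png',d['img'][:,:,::-1])
a=cv2.imread('pics/scene4.png')[60:180,150:270];b=cv2.imread('pics/side4.png')[220:340,240:360]
cv2.imwrite('pics/c7.png',np.hstack([cv2.resize(a,(396,396)),cv2.resize(b,(396,396))]))
go([503,284,225],0)
E
```

```text
clock: 5.5
eef_pos: [532.1, -205.9, 224.5]
tool_rot: [-1.57, 0.0, -1.723]
force: [-0.6, 0.0, -3.1]
width: 29.8
clk 5.6 pos [ 531.2 -205.5  223. ] rot [-9.016e+01  5.000e-02 -9.875e+01] F [ 0.5 -0.1 -3. ] w 29.7 q [ 0.01  0.56  0.48  1.76 -0.32  0.9   0.48]
shift cm [-47.95  -0.13 -10.23] turn [ 8.000e-02 -9.875e+01 -1.800e-01]
```

View pics/c7.png

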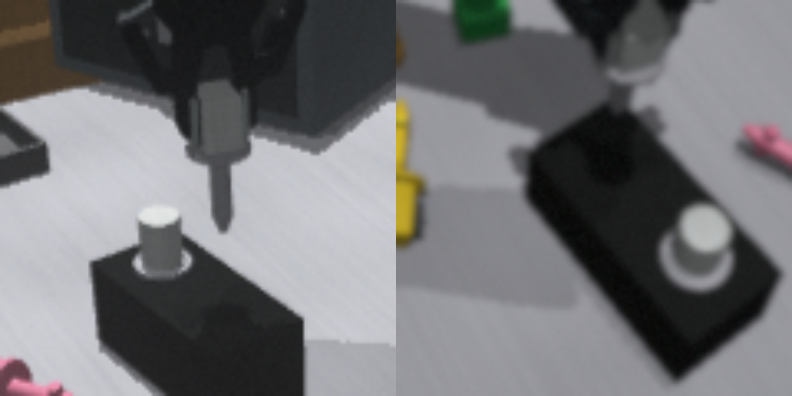

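Lifted cleanly: the shank is slim with no balls showing, and the plain pin is still standing. Next I carry it over the fork.

```bash
python3 -m inch '[0,-48,-1,-10.2,0,-98.7,0, 0,-48,-1,-10.2,0,-98.7,0, 0,-48,-1,-10.2,0,-98.7,0, 0,-48,-1,-10.2,0,-98.7,0, 0,-48,-1,-10.2,0,-98.7,0, 0,-48,-1,-10.2,0,-98.7,0, 0,-48,-1,-10.2,0,-98.7,0, 0,-48,-1,-10.2,0,-98.7,0, 0,-48,-1,-10.2,0,-98.7,0, 0,-48,-1,-10.2,0,-98.7,0, 0,-48,-1,-10.2,0,-98.7,0, 0,-48,-1,-10.2,0,-98.7,0]'; python3 -c "
from h import *
go([503,284,232],0)"
```

```text
clock: 6.8
eef_pos: [502.8, 285.3, 232.2]
tool_rot: [-1.572, 0.004, 0.007]
force: [-0.1, -1.0, -2.2]
width: 29.5
clk 6.8 pos [502.8 285.3 232.2] rot [-90.06   0.21   0.42] F [-0.1 -1.  -2.2] w 29.5 q [-0.56  0.52 -0.    1.72  0.    0.9   1.01]
shift cm [ 0.01  0.02 -0.13] turn [ 0.06  0.42 -0.21]
```

```bash
python3 -m inch '[0,0,3.6,-0.1,0,0,0, 0,0,3.6,-0.1,0,0,0, 0,0,3.6,-0.1,0,0,0, 0,0,3.6,-0.1,0,0,0]'; python3 - <<'E'
from h import *
from cell import imaging
import cv2,json
for n in('scene','side','wrist'):
    d=imaging.get_image(n); cv2.imwrite(f'pics/{n}5.png',d['img'][:,:,::-1])
json.dump([d['fx'],d['cx'],d['cy'],d['R'].tolist(),d['t'].tolist()],open('w5.json','w'))
a=cv2.imread('pics/scene5.png')[200:300,300:400];b=cv2.imread('pics/side5.png')[80:180,160:260]
cv2.imwrite('pics/c8.png',np.hstack([cv2.resize(a,(400,400),interpolation=2),cv2.resize(b,(400,400),interpolation=2)]))
go([503,284,195],0)
E
```

```text
clock: 7.2
eef_pos: [504.9, 282.9, 198.8]
tool_rot: [-1.57, -0.0, -0.001]
force: [1.2, 0.4, -1.2]
width: 29.7
clk 7.35 pos [505.1 283.1 199.3] rot [-8.994e+01 -9.000e-02 -6.000e-02] F [ 0.1  0.3 -2.2] w 29.2 q [-0.56  0.56 -0.    1.76  0.    0.82  1.01]
shift cm [-0.21  0.43  0.09] turn [-0.06 -0.06  0.09]
```

View pics/c8.png

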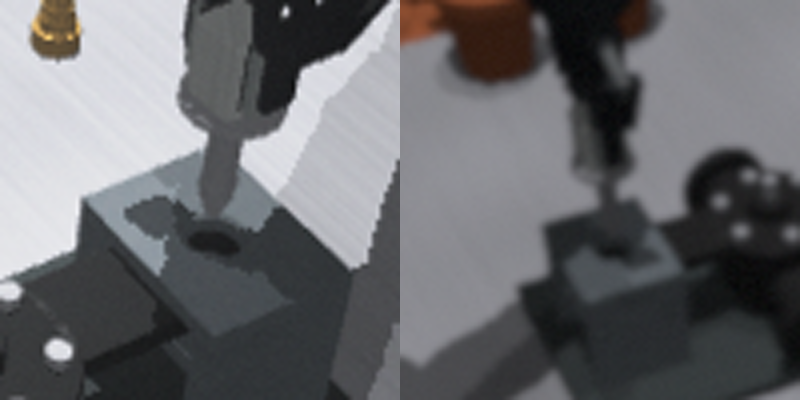

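View pics/wrist5.png

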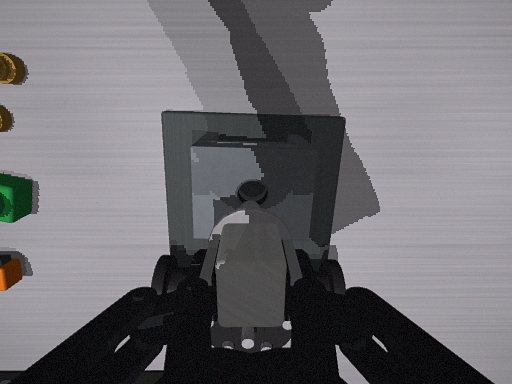

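```bash
python3 - <<'E'
import cv2,numpy as np
a=cv2.imread('pics/scene5.png')[215:265,335:385];b=cv2.imread('pics/side5.png')[105:155,190:240]
w=cv2.imread('pics/wrist5.png')[150:250,200:300]
f=lambda x:np.clip(cv2.resize(x,(400,400),interpolation=2).astype(float)*1.8,0,255).astype(np.uint8)
cv2.imwrite('pics/c9.png',np.hstack([f(a),f(b)])); cv2.imwrite('pics/c10.png',cv2.resize(f(w),(600,600)))
from h import *
ldw('w5.json')
for cam in C:
  print(cam,'hole',pr(cam,[503,284,110]).round(1))
  for p in([503,284],[505,283],[508,283]): print(p,'tip',pr(cam,[*p,122.6]).round(1),'collar under c',pr(cam,[*p,188.6]).round(1))
E
```

```text
scene hole [353.4 258.1]
[503, 284] tip [354.3 253.1] collar under c [359.  225.9]
[505, 283] tip [353.1 253.2] collar under c [357.8 226. ]
[508, 283] tip [351.8 253.8] collar under c [356.5 226.6]
side hole [212.8 141.2]
[503, 284] tip [212.4 138.1] collar under c [210.1 120.7]
[505, 283] tip [213.1 138.1] collar under c [210.8 120.7]
[508, 283] tip [214.  137.8] collar under c [211.8 120.4]
wrist hole [251.1 197.8]
[503, 284] tip [251.2 203. ] collar under c [251.5 242.4]
[505, 283] tip [249.9 205.4] collar under c [249.8 245.5]
[508, 283] tip [249.9 208.9] collar under c [249.8 250.1]
```

View pics/c9.png

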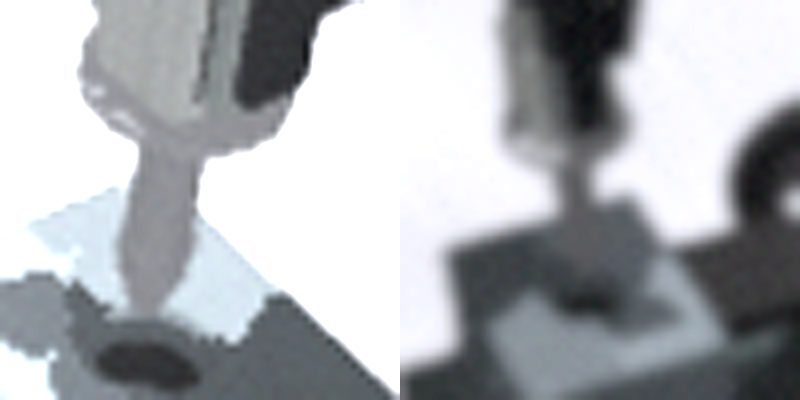

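View pics/c10.png

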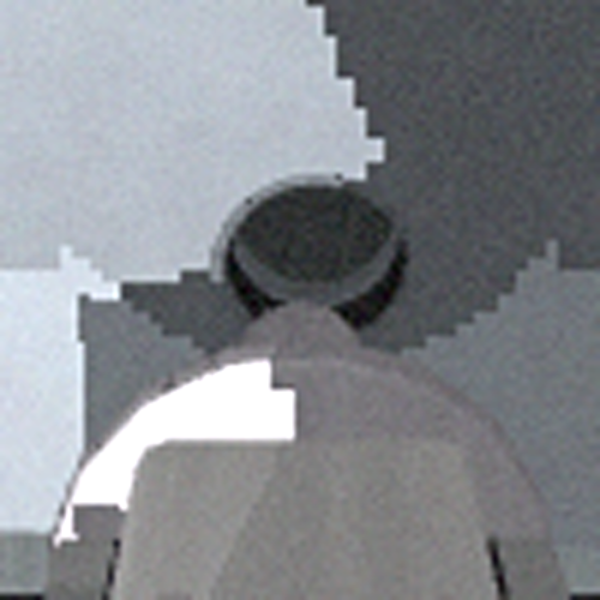

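```bash
python3 - <<'E'
from h import *
ldw('w5.json')
t=np.linspace(0,6.283,200)
for x,y in((503,284),(500,284),(501.5,283.5)):
    P=np.array([pr('wrist',[x+13*np.cos(a),y+13*np.sin(a),110]) for a in t]); q=(P+.4-[200,150])*6
    print('hole',x,y,q.min(0).round(),q.max(0).round())
for x in(502,505,508):
  for r in(2,4,8):
    z=122.6 if r<8 else 135.6
    P=np.array([pr('wrist',[x+r*np.cos(a),283+r*np.sin(a),z]) for a in t]); q=(P+.4-[200,150])*6
    print('tip',x,r,q.min(0).round(),q.max(0).round())
  P=np.array([pr('wrist',[x+24*np.cos(a),283+24*np.sin(a),194.6]) for a in t]); q=(P+.4-[200,150])*6
  print('collar',x,q.min(0).round())
E
```

```text
hole 503 284 [215. 199.] [403. 376.]
hole 500 284 [215. 178.] [403. 356.]
hole 501.5 283.5 [212. 188.] [400. 366.]
tip 502 2 [287. 299.] [317. 328.]
tip 502 4 [272. 285.] [332. 342.]
tip 502 8 [238. 289.] [366. 408.]
collar 502 [ 43. 337.]
tip 505 2 [287. 321.] [317. 349.]
tip 505 4 [272. 306.] [332. 363.]
tip 505 8 [238. 312.] [366. 430.]
collar 505 [ 45. 369.]
tip 508 2 [287. 342.] [317. 370.]
tip 508 4 [272. 328.] [332. 384.]
tip 508 8 [238. 334.] [365. 452.]
collar 508 [ 46. 400.]
```

In the scene and wrist pictures the tip is 2–4 mm too far in +x compared with the hole. I shift -3 mm in x and +0.5 mm in y, then start down.

```bash
python3 -m inch '[0,-0.3,0,0.05,0,0,0, 0,-0.3,0,0.05,0,0,0, 0,-0.3,1,0.05,0,0,0, 0,-0.3,1.5,0.05,0,0,0, 0,-0.3,2,0.05,0,0,0, 0,-0.3,2.5,0.05,0,0,0, 0,-0.3,3,0.05,0,0,0, 0,-0.3,3,0.05,0,0,0]'; python3 - <<'E'
from h import *
from cell import imaging
import cv2
for n in('scene','wrist'):
    d=imaging.get_image(n); cv2.imwrite(f'pics/{n}6.png',d['img'][:,:,::-1])
a=cv2.imread('pics/scene6.png')[215:275,325:385];b=cv2.imread('pics/wrist6.png')[150:250,200:300]
f=lambda x:np.clip(cv2.resize(x,(400,400),interpolation=2).astype(float)*1.8,0,255).astype(np.uint8)
cv2.imwrite('pics/c11.png',np.hstack([f(a),f(b)]))
go([502,284,120.4],0)
E
```

```text
clock: 8.15
eef_pos: [501.0, 282.9, 167.4]
tool_rot: [-1.572, 0.001, -0.001]
force: [0.0, 0.8, -2.3]
width: 29.6
clk 8.25 pos [501.5 283.2 168.2] rot [-9.e+01  1.e-02 -6.e-02] F [ 0.8 -0.5 -2.1] w 29.6 q [-0.56  0.6  -0.    1.79  0.    0.75  1.01]
shift cm [0.05 4.78 0.08] turn [ 0.   -0.06 -0.01]
```

View pics/c11.png

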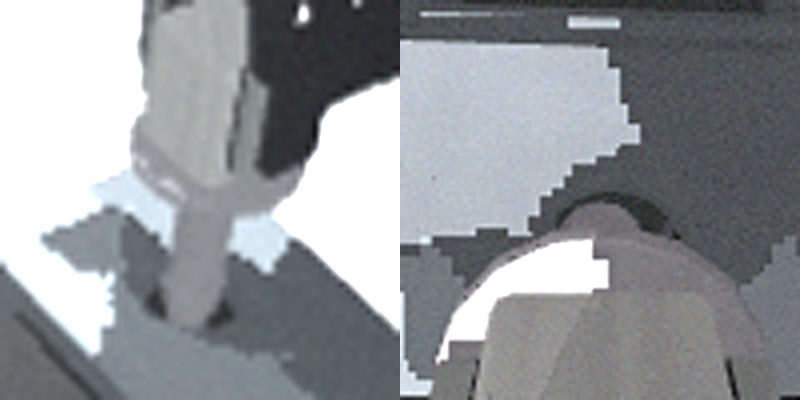

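The tip is in the hole with no contact. The wrist view shows the shank slightly left of centre, so I add +1 mm in y and continue.

```bash
python3 -m inch '[0,0,0.5,0.1,0,0,0, 0,0,1,0.1,0,0,0, 0,0,1.5,0.1,0,0,0, 0,0,2,0.1,0,0,0, 0,0,2.5,0.1,0,0,0, 0,0,3,0.1,0,0,0, 0,0,3.5,0.1,0,0,0, 0,0,4,0.1,0,0,0, 0,0,4,0.1,0,0,0]'; python3 - <<'E'
from h import *
from cell import imaging
import cv2
for n in('scene','side'):
    d=imaging.get_image(n); cv2.imwrite(f'pics/{n}7.png',d['img'][:,:,::-1])
a=cv2.imread('pics/scene7.png')[215:275,325:385];b=cv2.imread('pics/side7.png')[100:160,180:240]
f=lambda x:np.clip(cv2.resize(x,(400,400),interpolation=2).astype(float)*1.8,0,255).astype(np.uint8)
cv2.imwrite('pics/c12.png',np.hstack([f(a),f(b)]))
go([502,284,120.4],0)
E
```

```text
clock: 9.15
eef_pos: [501.0, 283.9, 127.5]
tool_rot: [-1.572, 0.001, -0.001]
force: [-1.0, -0.2, -2.4]
width: 29.5
clk 9.25 pos [501.5 284.2 128.2] rot [-9.e+01  1.e-02 -6.e-02] F [ 0.1 -0.2 -3.2] w 29.6 q [-0.56  0.66 -0.    1.82  0.    0.66  1.  ]
shift cm [ 0.05  0.78 -0.02] turn [ 0.   -0.06 -0.01]
```

View pics/c12.png

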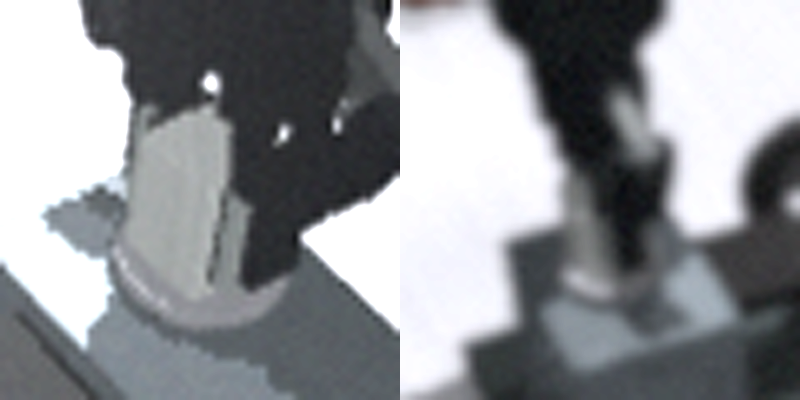

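The collar is about 8 mm above the fork and still free. I'll finish the descent gently in small steps until contact.

```bash
python3 -m inch '[0,0,0.2,0,0,0,0, 0,0,0.4,0,0,0,0, 0,0,0.6,0,0,0,0, 0,0,0.7,0,0,0,0, 0,0,0.7,0,0,0,0]';python3 -m inch '[0,0,0.05,0,0,0,0, 0,0,0.1,0,0,0,0, 0,0,0.1,0,0,0,0]'
```

```text
clock: 9.75
eef_pos: [501.4, 284.2, 121.1]
tool_rot: [-1.571, 0.0, -0.001]
force: [-1.2, 0.0, -1.2]
width: 29.6
clock: 10.05
eef_pos: [501.6, 284.3, 120.5]
tool_rot: [-1.571, -0.0, -0.001]
force: [-0.0, -0.1, -0.1]
width: 29.2
```

```bash
python3 -m inch '[0,0,0.05,0,0,0,0, 0,0,0.1,0,0,0,0, 0,0,0.1,0,0,0,0]'; python3 -m inch '[0,0,0.05,0,0,0,0, 0,0,0.1,0,0,0,0, 0,0,0.1,0,0,0,0]'
```

```text
clock: 10.35
eef_pos: [501.6, 284.2, 120.4]
tool_rot: [-1.57, -0.0, -0.001]
force: [-2.2, -2.3, 6.9]
width: 29.4
clock: 10.65
eef_pos: [501.7, 284.2, 120.4]
tool_rot: [-1.57, -0.001, -0.001]
force: [-4.2, -3.1, 15.0]
width: 29.1
```

Contact at z=120.4, which is what seated should read, with the force now at +15 N. I'll look before releasing.

```bash
python3 - <<'E'
from h import *
from cell import imaging
import cv2
for n in('scene','side'):
    d=imaging.get_image(n); cv2.imwrite(f'pics/{n}8.png',d['img'][:,:,::-1])
a=cv2.imread('pics/scene8.png')[215:275,325:385];b=cv2.imread('pics/side8.png')[100:160,180:240]
f=lambda x:np.clip(cv2.resize(x,(400,400),interpolation=2).astype(float)*1.8,0,255).astype(np.uint8)
cv2.imwrite('pics/c13.png',np.hstack([f(a),f(b)]))
E
```

```text
(no output)
```

View pics/c13.png

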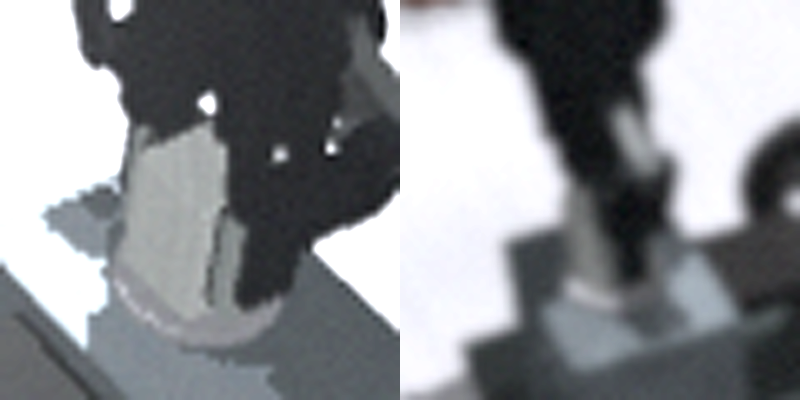

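Collar flat on the fork, pin square. Release in place, then retreat upward.

```bash
python3 -m inch '[1,0,0,0,0,0,0, 1,0,0,0,0,0,0, 1,0,0,0,0,0,0, 1,0,0,0,0,0,0, 1,0,0,0,0,0,0, 1,0,0,0,0,0,0, 1,0,0,0,0,0,0]'; python3 -m inch '[1,0,-2,0,0,0,0, 1,0,-5,0,0,0,0, 1,0,-9,0,0,0,0, 1,0,-13,0,0,0,0, 1,0,-16,0,0,0,0, 1,0,-16,0,0,0,0, 1,0,-16,0,0,0,0]'; python3 - <<'E'
from h import *
from cell import imaging
import cv2
for n in('scene','side','wrist'):
    d=imaging.get_image(n); cv2.imwrite(f'pics/{n}9.png',d['img'][:,:,::-1])
a=cv2.imread('pics/scene9.png')[215:275,325:385];b=cv2.imread('pics/side9.png')[100:160,180:240]
f=lambda x:np.clip(cv2.resize(x,(400,400),interpolation=2).astype(float)*1.5,0,255).astype(np.uint8)
cv2.imwrite('pics/c14.png',np.hstack([f(a),f(b)]))
E
```

```text
clock: 11.45
eef_pos: [501.5, 284.2, 118.2]
tool_rot: [-1.571, 0.0, -0.001]
force: [-0.7, -0.5, -0.1]
width: 85.5
clock: 12.15
eef_pos: [501.5, 284.2, 278.7]
tool_rot: [-1.57, -0.001, -0.001]
force: [-0.0, -0.6, -0.5]
width: 85.6
```

View pics/c14.png

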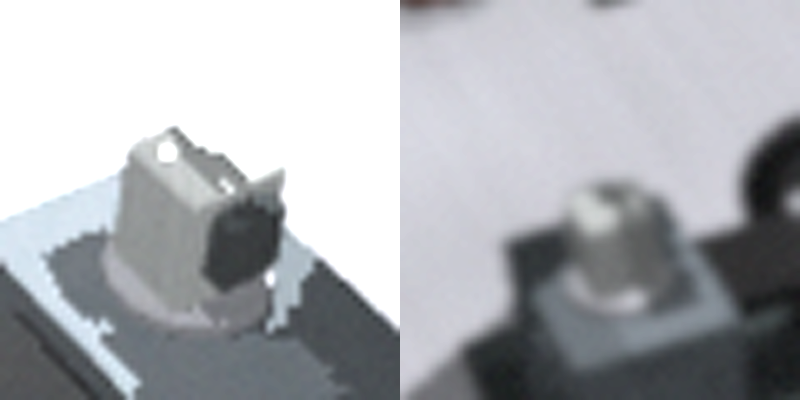

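View pics/wrist9.png

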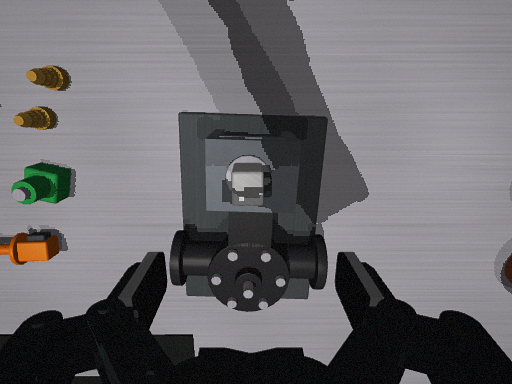

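View pics/scene9.png

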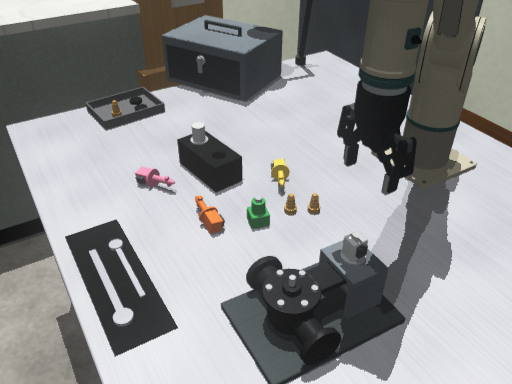

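```bash
python3 - <<'E'
from h import *
from cell import imaging
import cv2
d=imaging.get_image('wrist'); C['wrist']=(d['fx'],d['cx'],d['cy'],d['R'],d['t'])
cv2.imwrite('pics/w10.png',cv2.resize(d['img'][140:225,200:300,::-1],None,fx=7,fy=7,interpolation=2))
o=[(x,y,158) for x,y in((-17,-15),(-17,15),(17,15),(17,-15))]+[(0,23,150),(0,16,150)]
for x,y,z in o: print(((pr('wrist',[501.5+x,284.5+y,z])+.4-[200,140])*7).round())
E
```

```text
[247. 235.]
[477. 235.]
[472. 479.]
[251. 479.]
[530. 341.]
[479. 341.]
```

View pics/w10.png

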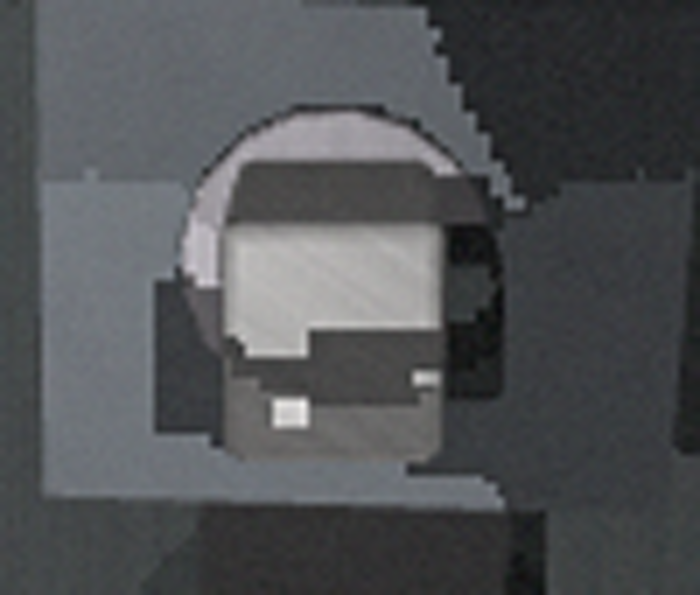

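The button stands about 8 mm out from the grip face (57 px at roughly 7.3 px/mm). The collar sits on the fork and the pin is upright, so I hand in.

```bash
python3 -c "
from cell import finish_job
print(finish_job())"
```

```text
the job is handed in; nothing more can be done
None
```

The ball-lock pin is in the fork with its collar down, and the job is handed in at about 12.3 s of the 45 s allowed. I pinched its grip across the button and held the button in all the way down. I let go only after contact at the expected height (TCP z 120.4 mm, 15 N at the wrist).

**Last checks:**
- **Pin:** it stands upright with its collar on the fork.
- **Button:** it stands about 8 mm out from the grip, so it has sprung back. The balls under the lower tine can't be seen, so I take it as locked from the button alone.
- **Plain pin:** it is still in its socket.
- **Gripper:** open and clear, touching nothing.

**Disagreements:** the cameras differed by 2–4 mm on positions, and I corrected for that before going into the hole. The gripper read 29 mm on the grip instead of the 31 mm expected, probably soft pads.

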